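Hand-pump a hydraulic clamping fixture up to pressure

TASK

Clamp the flange for inspection, pushing and pressing only and picking nothing up: push the flange on the fixture plate fully home into the V stop under the clamp, and swing the release lever on the pump block shut, as far as it goes to the back of the fixture. Then press the pump plunger down with full strokes, letting it come back up each time, until the indicator pin beside it has popped fully out. Leave the end cap, the bushing and the blower where they stand.

Things in the scene. Friction and masses are not known exactly. Their poses are not given: they have to be found in the camera images.
- fixture: hand-pumped clamping fixture, fixed to the bench: aluminium plate 164 (x) x 290 (y) x 12 mm; origin under its centre, x to its back (away from the robot, +-20 deg), y left, z up. Left: V stop and clamp tower, whose 40 mm wide cylinder (top 97 mm above the bench) hangs over the flange's seat. Right: grey pump block 80 x 116 mm, top 58 mm up, with plunger, pin and lever
- flange: turned steel flange lying flat on the plate in front of the V stop, 32 to 44 mm short of its seat and up to 10 mm to one side: round rim 64 mm in diameter and 11 mm thick, hub 34 mm in diameter, 26 mm high over all, 12 mm bore, about 0.3 kg. Origin at the centre of its underside, z up
- seat (a point): on the plate's top (12 mm above the bench): where the flange's origin is when its rim touches both pads of the V stop. The V opens to fixture -x; its smooth pads are 15 mm high and meet the rim at 45 degrees on either side of fixture +x, so a push towards +x centres the flange
- clamp_foot: round steel foot of the clamp, 23 mm in diameter, under the cylinder above the seat; origin at the centre of its underside, which starts 8 mm above the seated flange's hub. It comes down with the pumping and presses on the hub with about 6 N at full pressure
- valve (a joint): angle of the release lever (rad): 0 = shut, at its stop, arm along fixture +x (to the back); grows clockwise seen from above, to 1.4 = open, arm to the right (fixture -y). Starts open (1.0 to 1.4), stays where it is left; about 1 N at the grip moves it. While it is open the pump builds nothing up (the pin sinks back after each stroke); below 0.15 it holds
- lever_pivot (a point): on the lever's vertical hinge axis, 64 mm above the bench, on the right of the block. Beyond it, fixed on the bench well to the right of the fixture, stand a micrometer stand (blue base, 138 mm high, 0.44 m ahead of the robot and 0.21 m to its right) and a height gauge (462 mm high, 0.43 m ahead and 0.53 m right): keep the arm clear of both
- lever_knob (a point): centre of the top of the lever's upright black grip: a post 12 mm in diameter and 27 mm high that stands on the end of the lever's flat arm, 47 mm from the hinge axis. This point is 97 mm above the bench, the top of the arm 71 mm
- pump_top (a point): centre of the top of the pump plunger: a black mushroom head 36 mm in diameter; at rest this point is 98 mm above the bench, and it goes straight down and up
- pump (a joint): how far the plunger is pressed (m): 0 = up (its spring brings it back), 0.016 = down on its solid stop. It takes 3 to 9 N, most at the bottom and in the last strokes. A stroke counts in full from about 0.0135 on and must come back below 0.001. Five full strokes bring the pressure up, more if they are shorter; a stroke too many does no harm
- pin (a joint): how far the indicator pin stands out of its gland (m): 0 = in, 0.0117 to 0.0135 = fully out. It stays in for the first one or two full strokes, then comes out by some 5 mm a stroke and stays out between strokes; once it is fully out a further stroke only makes it nod by about 1 mm
- pin_tip (a point): tip of the indicator pin, a steel pin 8 mm in diameter that rises straight up out of a hexagonal gland on the block's top, in front and to the right of the plunger; its tip is 67 mm above the bench when in, 79 mm or more when fully out, and then a thin dark ring round the pin has come clear of the gland
- end_cap: bystander: turned steel end cap 52 mm in diameter, 18 mm high, on the bench in front of the fixture; origin at the centre of its underside
- bushing: bystander: bronze flanged bushing 29 mm in diameter, 22 mm high, on the bench in front of the pump block; origin at the centre of its underside
- blower: bystander: rubber air blower standing upright, 51 mm in diameter, 110 mm high, on the bench behind the pump block; origin at the centre of its underside
Not all that is in view belongs to the job. What is shaped like the flange but green or red is not meant.

How it is judged:
By the outcome, as a careful person would: the job done as asked, in the order asked, and still so for the second after the job is handed in, with the robot touching nothing.
It also fails if it takes over 61 s, if anything falls off the work surface, if the arm or the gripper's body presses on something with over 40 N, if the wrist force passes 120 N, or if a joint passes its speed limit or range.

ROBOT

A 6-joint arm with a two-finger parallel gripper is mounted at the origin on a cart in front of the work surface, level with it; the furniture and walls round the work are solid. World frame = base frame: x ahead of the robot, y to its left, z up, the work surface at z = 0. Lengths are in m, angles in rad, forces in N, time in s.
With the tool pointing down it reaches from about 0.275 to 0.85 m from the base axis. Payload 5.2 kg.
Tool frame: the origin (TCP) lies midway between the tips of the shut fingers; the grasp point (between the pads) lies 19 mm behind it; z points along the fingers, y is the line along which they close (so a half turn about z gives the same grasp; the last joint's range is limited). The gripper opens to 85 mm and grips with 20 to 120 N. Pads are 22 mm wide; open, the fingers measure 114 mm over their backs; the gripper's body (76 mm by 85 mm) begins 54 mm behind the grasp point. The pads swing forward as they close: fully open they stand 13 mm farther back than shut.
Start: joints at [1.13, 0.259, 1.535, -0, 1.348, -0.203], TCP at [0.13, 0.535, 0.231] pointing down, gripper open.
Joint ranges: [-3.14, 3.14], [-0.91, 2.08], [0.19, 2.58], [-1.22, 4.36], [0.22, 2.71], [-3.12, 3.12]. Speed limits (rad/s): [2.57, 2.57, 3.14, 3.14, 3.14, 3.14].

INTERFACE

Orientations are given as a unit quaternion [x, y, z, w].
In Python, from station import arm, read_camera gives the robot as it stands.
- The arm moves only by the tool jog_arm, never from a script. Its argument "targets" is a list of rows, each an object of numbers: "x", "y", "z": the shift along the tool's x, y, z as a fraction of full scale; "wx", "wy", "wz": the turn, a rotation vector about the tool's x, y, z as a fraction of full scale; "grip": the closure, from 0 (fully open) to 1 (shut). A call has exactly 8 rows; each row is the pose to reach, as a shift and turn from the pose commanded when the call began, along the tool's axes at that moment; what a row does not reach only later rows make up. Full scale, the value 1, is 0.15 m for a shift and 60 degrees for a turn. A row lasts 1/10 s, in which the tool goes at most 50 mm and 8.59 degrees, less where a joint would pass 70% of its speed; a pose out of reach is approached as far as the arm can. A call with a number of a shift or a turn outside -1 to 1 is refused whole. A call with a gripper value outside its range is refused whole. The fingers move at their own pace and stop on an object; the grip force is fixed at half the most. Time passes only in rows, so rows that repeat a pose let the fingers close, or fill a call up. It gives the time, the measured TCP pose, the force, the opening and the grip force at its end, in the units of the state.
- arm.state(): the state, without advancing time (a new reading comes with each control period).
- read_camera(name): name is "scene" or "top"; returns a dict with "color" (420x560x3 uint8, red, green, blue), "z_map" (420x560 float32, m along the optical axis (not along the pixel's ray), 0 where there is no reading), "mtx" (3x3 intrinsics, pixels), "k1" (the pictures are not rectified: a ray, as slopes to the right and down, at radius r is drawn at 1 + k1 r^2 times it, then the intrinsics apply), "camera_from_world" (4x4, takes a point from world to camera coordinates). Camera axes: x right, y down, z forward; pixel columns grow to the right and rows downward; lengths in m; the calibration is good to about 2 mm. A picture is of the moment at which its call begins.
- arm.hand_in(): hands the job in; it is judged then, once.
The state is a dict: "clock": time; "q": joint angles; "qd": joint speeds; "effort": joint torques, N m; "ee_pos": TCP position; "ee_rot": TCP orientation; "force": force on the tool from outside, world axes, zero at the start; "torque": the same for the moment, N m; "width": finger opening in m; "grasp_force": force on a finger pad.
Only numpy, scipy, OpenCV 4.12 (cv2) and the standard library are available. Lean on these libraries where they do the work, as an engineer would, in place of code of your own. Each camera call takes 0.05 s, during which the arm holds its last target. There are 200 camera calls.

## Working session

There is one attempt and no reset: what is moved stays moved. The work goes in short steps, Python scripts to look and compute and a tool call to move; the robot and the scene stay as the last step left them, time stands still between calls to the robot, and variables do not carry over. Pictures are saved under pics/ and viewed, at most 14 in all, crops included, and the job is handed in when it is done.

Besides the shell and the picture viewer there is one more tool, called after "Emit:" by a JSON object that holds its "fn" and its "kwargs", one argument or row to a line. jog_arm: Moves the arm, as the interface text tells. Shift numbers are shares of 0.15 m and turn numbers shares of 60 degrees, none past 1 either way. Its arguments: {"type":"object","properties":{"targets":{"type":"array","items":{"type":"object","properties":{"x":{"type":"number","minimum":-1,"maximum":1},"y":{"type":"number","minimum":-1,"maximum":1},"z":{"type":"number","minimum":-1,"maximum":1},"wx":{"type":"number","minimum":-1,"maximum":1},"wy":{"type":"number","minimum":-1,"maximum":1},"wz":{"type":"number","minimum":-1,"maximum":1},"grip":{"type":"number"}}}}},"required":["targets"]}

```bash
mkdir -p pics; ls; cat > h.py <<'E'
import numpy as np, cv2
from station import arm, read_camera
def save(c,name): cv2.imwrite('pics/'+name,cv2.cvtColor(c,cv2.COLOR_RGB2BGR))
def ray(cam,u,v):
    M=cam['mtx'];d=np.array([(u-M[0,2])/M[0,0],(v-M[1,2])/M[1,1]]);s=d.copy()
    for _ in range(20): s=d/(1+cam['k1']*(s@s))
    T=np.array(cam['camera_from_world']);R=T[:3,:3];o=-R.T@T[:3,3]
    return o,R.T@np.array([s[0],s[1],1.])
def onz(cam,u,v,z):
    o,d=ray(cam,u,v);return o+d*(z-o[2])/d[2]
def dep(cam,u,v):
    o,d=ray(cam,u,v);return o+d*float(cam['z_map'][int(v),int(u)])
def proj(cam,p):
    T=np.array(cam['camera_from_world']);c=T[:3,:3]@np.array(p)+T[:3,3];s=c[:2]/c[2];s=s*(1+cam['k1']*(s@s));M=cam['mtx']
    return M[0,0]*s[0]+M[0,2],M[1,1]*s[1]+M[1,2]
E
python3 - <<'E'
from h import *
import pickle
for n in('scene','top'):
    c=read_camera(n);save(c['color'],n+'0.png');pickle.dump(c,open(n+'0.pkl','wb'))
    T=np.array(c['camera_from_world']);print(n,-T[:3,:3].T@T[:3,3],T[2,:3],c['mtx'][0,0],c['k1'])
print(arm.state())
E
```

```text
pics
scene [-0.00898282 -0.08808836  0.60263099] [ 0.72513492  0.33772451 -0.60010124] 499.7070665268027 0.0377294680341916
top [0.47025972 0.22474446 0.90451237] [ 0.19664506 -0.04287063 -0.97953705] 383.4075990835322 -0.10007494427070096
{'clock': 0.1, 'q': array([ 1.13020692e+00,  2.59247530e-01,  1.53594783e+00, -1.62834152e-05,
        1.34797956e+00, -2.02810025e-01]), 'qd': array([-0.00014049, -0.00196667, -0.00259404,  0.00056404,  0.0009384 ,
       -0.00036197]), 'effort': array([ 7.48728726e-04, -4.46968281e+01, -2.91247773e+01, -5.38599488e-04,
        6.32793133e-03, -1.27255667e-06]), 'ee_pos': array([0.12933998, 0.53410797, 0.23058033]), 'ee_rot': array([ 1.18607982e-01,  9.92940845e-01, -7.53059541e-04, -2.42609002e-04]), 'force': array([ 0.22699207, -0.12653499, -0.05604551]), 'torque': array([ 0.03254041, -0.04844725,  0.02763369]), 'grasp_force': 0.0, 'width': 0.0855289126902843}
```

View pics/scene0.png

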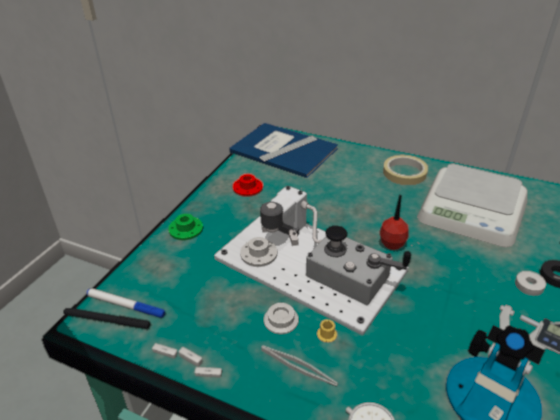

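View pics/top0.png

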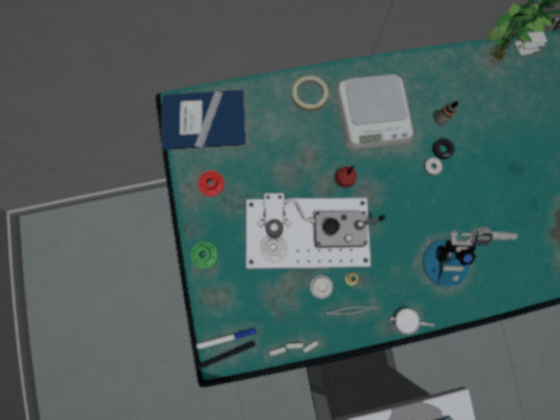

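The picture shows the flange at scene (259,248), top (273,248). Possible confusions are the green one at scene (185,226), the red one at (248,184) and the end cap at (281,318); only the grey one on the plate in front of the V fits. The plunger is at scene (337,236), pin gland (349,267), lever knob (406,258) and blower (395,232).

```bash
python3 - <<'E'
from h import *
import pickle
s=pickle.load(open('scene0.pkl','rb'));t=pickle.load(open('top0.pkl','rb'))
a=cv2.resize(s['color'][175:350,205:425],None,fx=2.6,fy=2.6,interpolation=cv2.INTER_CUBIC)
b=cv2.resize(t['color'][160:310,230:400],None,fx=2.6,fy=2.6,interpolation=cv2.INTER_CUBIC)
save(a,'cs.png');save(b,'ct.png')
print('tcp',proj(s,[.129,.534,.23]),proj(t,[.129,.534,.23]))
# plate by white mask in top view
hsv=cv2.cvtColor(t['color'],cv2.COLOR_RGB2HSV)
m=((hsv[...,1]<40)&(hsv[...,2]>90)).astype(np.uint8);m[:, :235]=0;m[:,385:]=0;m[:180]=0;m[275:]=0
m=cv2.morphologyEx(m,cv2.MORPH_CLOSE,np.ones((9,9)))
c=max(cv2.findContours(m,0,2)[0],key=cv2.contourArea)
P=np.array([onz(t,u,v,.012)[:2] for u,v in c[:,0]],np.float32)
r=cv2.minAreaRect(P);print(r,cv2.boxPoints(r))
for n,cam,uv,z in[('flange',s,(259,243),.038),('flange',t,(273,247),.038),('plunger',s,(337,233),.098),('plunger',t,(331,226),.098),('pin',s,(349,265),.067),('pin',t,(348,238),.067),('knob',s,(407,255),.097),('knob',t,(381,217),.097)]:
    print(n,onz(cam,*uv,z).round(4),dep(cam,*uv).round(4))
E
```

```text
tcp (np.float64(-209.2149897435263), np.float64(275.3313831917726)) (np.float64(137.41411107622835), np.float64(519.8940734649732))
((0.5974210500717163, 0.12773269414901733), (0.3040856420993805, 0.21832765638828278), 75.39259338378906) [[ 0.4534414   0.00813493]
 [ 0.66471195 -0.0469261 ]
 [ 0.7414007   0.24733046]
 [ 0.53013015  0.3023915 ]]
flange [0.5594 0.2163 0.038 ] [0.5679 0.2209 0.0295]
flange [0.5593 0.2184 0.038 ] [0.5619 0.2182 0.0121]
plunger [0.569  0.0829 0.098 ] [0.5693 0.083  0.0977]
plunger [0.5726 0.0889 0.098 ] [0.5727 0.0888 0.0973]
pin [0.5399 0.0516 0.067 ] [0.5386 0.0513 0.0683]
pin [0.543  0.0527 0.067 ] [0.543  0.0526 0.0663]
knob [ 0.5638 -0.0276  0.097 ] [ 0.5656 -0.0274  0.0954]
knob [ 0.5703 -0.022   0.097 ] [ 0.5703 -0.0219  0.0972]
```

View pics/cs.png

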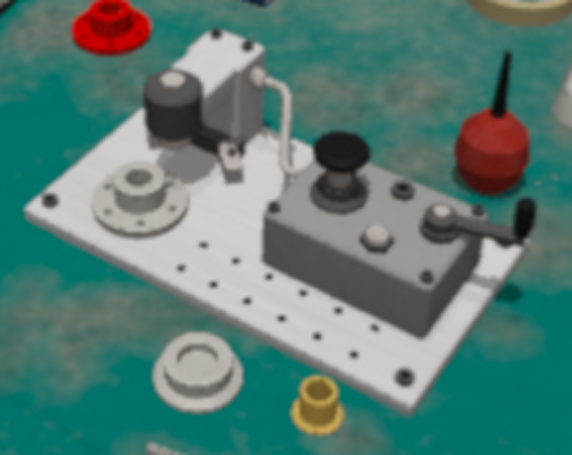

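View pics/ct.png

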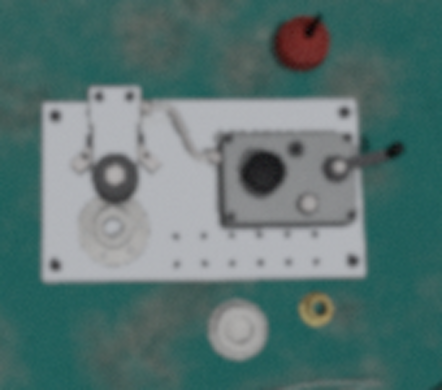

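```bash
python3 - <<'E'
from h import *
import pickle
s=pickle.load(open('scene0.pkl','rb'));t=pickle.load(open('top0.pkl','rb'))
T=lambda u,v,z:onz(t,230+(u+.5)/2.6-.5,160+(v+.5)/2.6-.5,z)
S=lambda u,v,z:onz(s,205+(u+.5)/2.6-.5,175+(v+.5)/2.6-.5,z)
cT=np.array([T(*p,.012)[:2] for p in[(42,281),(366,276),(357,98),(42,101)]])
cS=np.array([S(*p,.012)[:2] for p in[(25,210),(408,408),(524,248)]])
for c in(cT,cS):
    print(c.round(4).tolist(),'front len',np.linalg.norm(c[1]-c[0]),'side',np.linalg.norm(c[2]-c[1]))
    f=c[0]-c[1];print('yaw front',np.degrees(np.arctan2(-f[0],f[1])),'yaw side',np.degrees(np.arctan2(*(c[2]-c[1])[::-1])),'centre',(c[0]+c[2])/2)
yaw=np.arctan2(-(cT[0]-cT[1])[0],(cT[0]-cT[1])[1])
for n,a,b,z in[('hub',(113,227),(139,178),.038),('rimtop',(113,231),(141,198),.023),('cyl',(115,178),(172,82),.097),('pump',(263,172),(342,150),.098),('pin',(308,203),(377,231),.067),('knob',(397,150),(525,204),.097),('pivot',(338,167),(440,212),.073),('blower',(303,45),(491,150),.03),('cap',(238,330),(197,365),.018),('bush',(317,309),(318,385),.022)]:
    print(n,T(*a,z).round(4),S(*b,z).round(4))
E
```

```text
[[0.527, 0.2891], [0.4737, 0.0047], [0.6341, -0.0265], [0.6884, 0.2593]] front len 0.289266029089462 side 0.1634072690475747
yaw front -10.624284824601789 yaw side -11.015366316597769 centre [0.58056932 0.13128763]
[[0.5252, 0.2869], [0.4703, 0.0057], [0.6231, -0.0246]] front len 0.2865364308101899 side 0.15573153588876418
yaw front -11.038195882599757 yaw side -11.219234773702075 centre [0.57413473 0.13118092]
hub [0.5592 0.218  0.038 ] [0.5585 0.2174 0.038 ]
rimtop [0.5573 0.2186 0.023 ] [0.5562 0.2154 0.023 ]
cyl [0.5922 0.2091 0.097 ] [0.5916 0.2076 0.097 ]
pump [0.573  0.0892 0.098 ] [0.5699 0.0845 0.098 ]
pin [0.5434 0.0523 0.067 ] [0.5434 0.0516 0.067 ]
knob [ 0.5689 -0.0248  0.097 ] [ 0.5676 -0.0261  0.097 ]
pivot [0.5677 0.0213 0.073 ] [0.5678 0.021  0.073 ]
blower [0.6889 0.0153 0.03  ] [0.6884 0.0153 0.03  ]
cap [0.4508 0.1282 0.018 ] [0.4458 0.1249 0.018 ]
bush [0.4545 0.0566 0.022 ] [0.4571 0.055  0.022 ]
```

Emit:
{"fn": "jog_arm", "kwargs": {
  "targets": [
    {"x":-0.12,"y":-0.06,"wz":-0.045,"grip":1},
    {"x":-0.24,"y":-0.12,"wz":-0.045,"grip":1},
    {"x":-0.36,"y":-0.18,"wz":-0.045,"grip":1},
    {"x":-0.48,"y":-0.24,"wz":-0.045,"grip":1},
    {"x":-0.6,"y":-0.3,"wz":-0.045,"grip":1},
    {"x":-0.72,"y":-0.36,"wz":-0.045,"grip":1},
    {"x":-0.84,"y":-0.42,"wz":-0.045,"grip":1},
    {"x":-0.95,"y":-0.47,"wz":-0.045,"grip":1}
  ]
}}

```text
schema error: expected keys x, y, z, wx, wy, wz, grip
```

Emit:
{"fn": "jog_arm", "kwargs": {
  "targets": [
    {"x":-0.12,"y":-0.06,"grip":1},
    {"x":-0.24,"y":-0.12,"grip":1},
    {"x":-0.36,"y":-0.19,"grip":1},
    {"x":-0.48,"y":-0.25,"grip":1},
    {"x":-0.6,"y":-0.32,"grip":1},
    {"x":-0.72,"y":-0.38,"grip":1},
    {"x":-0.84,"y":-0.45,"grip":1},
    {"x":-0.92,"y":-0.51,"grip":1}
  ]
}}

```text
schema error: expected keys x, y, z, wx, wy, wz, grip
```

Emit:
{"fn": "jog_arm", "kwargs": {
  "targets": [
    {"x":-0.12,"y":-0.06,"wy":-0.06,"grip":1},
    {"x":-0.24,"y":-0.12,"wy":-0.12,"grip":1},
    {"x":-0.36,"y":-0.19,"wy":-0.18,"grip":1},
    {"x":-0.48,"y":-0.25,"wy":-0.25,"grip":1},
    {"x":-0.6,"y":-0.32,"wy":-0.32,"grip":1},
    {"x":-0.72,"y":-0.38,"wy":-0.38,"grip":1},
    {"x":-0.84,"y":-0.45,"wy":-0.44,"grip":1},
    {"x":-0.92,"y":-0.51,"wy":-0.5,"grip":1}
  ]
}}

```text
schema error: expected keys x, y, z, wx, wy, wz, grip
```

```bash
cat >> h.py <<'E'
from scipy.spatial.transform import Rotation as Ro
ex=np.array([np.cos(np.radians(-10.9)),np.sin(np.radians(-10.9)),0]);ey=np.array([-ex[1],ex[0],0]);ez=np.array([0,0,1.])
def go(*pts):
    st=arm.state();R=Ro.from_quat(st['ee_rot']).as_matrix()
    print('clk',st['clock'],'pos',st['ee_pos'].round(4),'F',st['force'].round(1),'zax',R[:,2].round(3),'xax',R[:,0].round(3))
    p0=st['ee_pos']
    for p in pts: print(np.round(p,4),'->',(R.T@(np.array(p)-p0)/.15).round(3))
E
python3 - <<'E'
from h import *
f=np.array([.558,.2178,0])
go(f-.065*ex+.1*ez,f-.065*ex+.018*ez)
E
```

```text
clk 0.1 pos [0.1293 0.5341 0.2306] F [ 0.2 -0.1 -0.1] zax [-0.001 -0.001 -1.   ] xax [-0.972  0.236  0.   ]
[0.4942 0.2301 0.1   ] -> [-2.841 -1.396  0.872]
[0.4942 0.2301 0.018 ] -> [-2.842 -1.395  1.419]
```

Emit:
{"fn": "jog_arm", "kwargs": {
  "targets": [
    {"x":-0.12,"y":-0.06,"z":0,"wx":0,"wy":0,"wz":-0.045,"grip":1},
    {"x":-0.24,"y":-0.12,"z":0,"wx":0,"wy":0,"wz":-0.045,"grip":1},
    {"x":-0.36,"y":-0.18,"z":0,"wx":0,"wy":0,"wz":-0.045,"grip":1},
    {"x":-0.48,"y":-0.24,"z":0,"wx":0,"wy":0,"wz":-0.045,"grip":1},
    {"x":-0.6,"y":-0.3,"z":0,"wx":0,"wy":0,"wz":-0.045,"grip":1},
    {"x":-0.72,"y":-0.36,"z":0,"wx":0,"wy":0,"wz":-0.045,"grip":1},
    {"x":-0.84,"y":-0.42,"z":0,"wx":0,"wy":0,"wz":-0.045,"grip":1},
    {"x":-0.95,"y":-0.47,"z":0,"wx":0,"wy":0,"wz":-0.045,"grip":1}
  ]
}}

```text
clock: 0.9
ee_pos: [0.2518, 0.4315, 0.2309]
ee_rot: [0.095, 0.995, -0.0, -0.0]
force: [-0.5, -0.2, 0.6]
width: -0.0003
grasp_force: 0.0
```

Emit:
{"fn": "jog_arm", "kwargs": {
  "targets": [
    {"x":-0.12,"y":-0.06,"z":0,"wx":0,"wy":0,"wz":0,"grip":1},
    {"x":-0.24,"y":-0.12,"z":0,"wx":0,"wy":0,"wz":0,"grip":1},
    {"x":-0.36,"y":-0.19,"z":0,"wx":0,"wy":0,"wz":0,"grip":1},
    {"x":-0.48,"y":-0.25,"z":0,"wx":0,"wy":0,"wz":0,"grip":1},
    {"x":-0.6,"y":-0.32,"z":0,"wx":0,"wy":0,"wz":0,"grip":1},
    {"x":-0.72,"y":-0.38,"z":0,"wx":0,"wy":0,"wz":0,"grip":1},
    {"x":-0.84,"y":-0.45,"z":0,"wx":0,"wy":0,"wz":0,"grip":1},
    {"x":-0.92,"y":-0.51,"z":0,"wx":0,"wy":0,"wz":0,"grip":1}
  ]
}}

```text
clock: 1.7
ee_pos: [0.3732, 0.3303, 0.2309]
ee_rot: [0.096, 0.995, -0.0, -0.0]
force: [0.4, 0.5, 0.3]
width: 0.0001
grasp_force: 0.0
```

Emit:
{"fn": "jog_arm", "kwargs": {
  "targets": [
    {"x":-0.12,"y":-0.06,"z":0,"wx":0,"wy":-0.06,"wz":0,"grip":1},
    {"x":-0.24,"y":-0.12,"z":0,"wx":0,"wy":-0.12,"wz":0,"grip":1},
    {"x":-0.36,"y":-0.19,"z":0,"wx":0,"wy":-0.18,"wz":0,"grip":1},
    {"x":-0.48,"y":-0.25,"z":0,"wx":0,"wy":-0.25,"wz":0,"grip":1},
    {"x":-0.6,"y":-0.32,"z":0,"wx":0,"wy":-0.32,"wz":0,"grip":1},
    {"x":-0.72,"y":-0.38,"z":0,"wx":0,"wy":-0.38,"wz":0,"grip":1},
    {"x":-0.84,"y":-0.45,"z":0,"wx":0,"wy":-0.44,"wz":0,"grip":1},
    {"x":-0.92,"y":-0.51,"z":0,"wx":0,"wy":-0.5,"wz":0,"grip":1}
  ]
}}

```text
clock: 2.5
ee_pos: [0.494, 0.2293, 0.2312]
ee_rot: [0.092, 0.961, -0.025, 0.259]
force: [0.3, -0.1, -0.7]
width: -0.0001
grasp_force: 0.0
```

```bash
python3 - <<'E'
from h import *
f=np.array([.558,.2178,0])
go(f-.065*ex+.1*ez,f-.065*ex+.018*ez)
E
```

```text
clk 2.5 pos [0.494  0.2293 0.2312] F [ 0.3 -0.1 -0.7] zax [ 0.493 -0.095 -0.865] xax [-0.849  0.164 -0.502]
[0.4942 0.2301 0.1   ] -> [0.439 0.006 0.756]
[0.4942 0.2301 0.018 ] -> [0.714 0.006 1.229]
```

Emit:
{"fn": "jog_arm", "kwargs": {
  "targets": [
    {"x":0.06,"y":0,"z":0.1,"wx":0,"wy":0.04,"wz":0,"grip":1},
    {"x":0.12,"y":0,"z":0.2,"wx":0,"wy":0.08,"wz":0,"grip":1},
    {"x":0.18,"y":0,"z":0.3,"wx":0,"wy":0.12,"wz":0,"grip":1},
    {"x":0.24,"y":0,"z":0.4,"wx":0,"wy":0.167,"wz":0,"grip":1},
    {"x":0.3,"y":0,"z":0.5,"wx":0,"wy":0.167,"wz":0,"grip":1},
    {"x":0.36,"y":0,"z":0.6,"wx":0,"wy":0.167,"wz":0,"grip":1},
    {"x":0.42,"y":0.005,"z":0.7,"wx":0,"wy":0.167,"wz":0,"grip":1},
    {"x":0.44,"y":0.006,"z":0.756,"wx":0,"wy":0.167,"wz":0,"grip":1}
  ]
}}

```text
clock: 3.3
ee_pos: [0.4918, 0.2304, 0.0981]
ee_rot: [0.094, 0.981, -0.017, 0.171]
force: [-1.6, 0.2, -0.5]
width: -0.0
grasp_force: 0.0
```

```bash
python3 - <<'E'
from h import *
f=np.array([.558,.2178,0])
go(f-.058*ex+.03*ez,f-.053*ex+.017*ez)
c=read_camera('scene');save(cv2.resize(c['color'][130:350,150:430],None,fx=2.5,fy=2.5),'s1.png')
E
```

```text
clk 3.3 pos [0.4918 0.2304 0.0981] F [-1.6  0.2 -0.5] zax [ 0.332 -0.066 -0.941] xax [-0.924  0.178 -0.339]
[0.501  0.2288 0.03  ] -> [0.095 0.002 0.448]
[0.506  0.2278 0.017 ] -> [0.093 0.002 0.541]
```

View pics/s1.png

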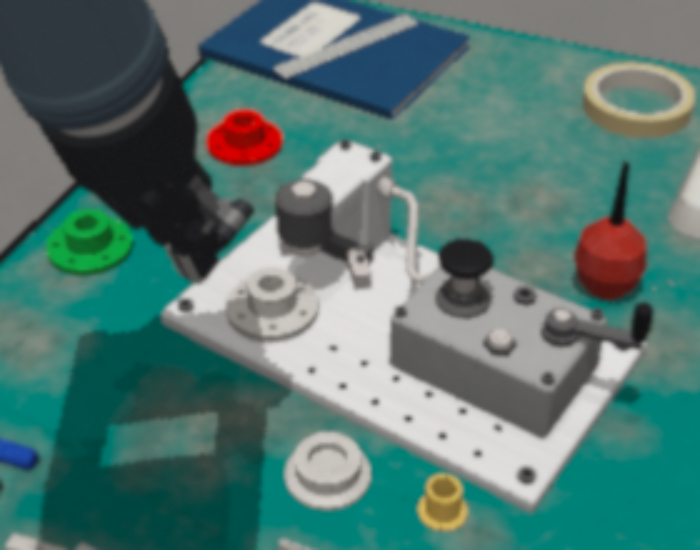

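Emit:
{"fn": "jog_arm", "kwargs": {
  "targets": [
    {"x":0.02,"y":0,"z":0.08,"wx":0,"wy":0,"wz":0,"grip":1},
    {"x":0.04,"y":0,"z":0.16,"wx":0,"wy":0,"wz":0,"grip":1},
    {"x":0.06,"y":0,"z":0.24,"wx":0,"wy":0,"wz":0,"grip":1},
    {"x":0.08,"y":0,"z":0.32,"wx":0,"wy":0,"wz":0,"grip":1},
    {"x":0.1,"y":0,"z":0.4,"wx":0,"wy":0,"wz":0,"grip":1},
    {"x":0.12,"y":0,"z":0.47,"wx":0,"wy":0,"wz":0,"grip":1},
    {"x":0.136,"y":0.001,"z":0.522,"wx":0,"wy":0,"wz":0,"grip":1},
    {"x":0.136,"y":0.001,"z":0.522,"wx":0,"wy":0,"wz":0,"grip":1}
  ]
}}

```text
clock: 4.15
ee_pos: [0.4998, 0.2292, 0.018]
ee_rot: [0.094, 0.981, -0.017, 0.172]
force: [-1.0, 0.2, 0.1]
width: 0.0003
grasp_force: 0.0
```

Emit:
{"fn": "jog_arm", "kwargs": {
  "targets": [
    {"x":-0.035,"y":0,"z":0.0125,"wx":0,"wy":0,"wz":0,"grip":1},
    {"x":-0.07,"y":0,"z":0.025,"wx":0,"wy":0,"wz":0,"grip":1},
    {"x":-0.105,"y":0,"z":0.038,"wx":0,"wy":0,"wz":0,"grip":1},
    {"x":-0.14,"y":0,"z":0.0505,"wx":0,"wy":0,"wz":0,"grip":1},
    {"x":-0.165,"y":0,"z":0.0595,"wx":0,"wy":0,"wz":0,"grip":1},
    {"x":-0.19,"y":0,"z":0.0685,"wx":0,"wy":0,"wz":0,"grip":1},
    {"x":-0.215,"y":0,"z":0.0775,"wx":0,"wy":0,"wz":0,"grip":1},
    {"x":-0.24,"y":0,"z":0.0865,"wx":0,"wy":0,"wz":0,"grip":1}
  ]
}}

```text
clock: 4.95
ee_pos: [0.5367, 0.2223, 0.0197]
ee_rot: [0.094, 0.981, -0.017, 0.172]
force: [-9.1, 1.3, 9.2]
width: -0.0
grasp_force: 5.8
```

```bash
python3 - <<'E'
from h import *
f=np.array([.558,.2178,0]);s=np.array([.592,.2085,0])
go(s-.044*ex+.0175*ez)
E
```

```text
clk 4.95 pos [0.5367 0.2223 0.0197] F [-9.1  1.3  9.2] zax [ 0.333 -0.065 -0.941] xax [-0.923  0.178 -0.34 ]
[0.5488 0.2168 0.0175] -> [-0.076 -0.02   0.043]
```

```bash
python3 - <<'E'
from h import *
c=read_camera('scene');save(cv2.resize(c['color'][200:290,205:325],None,fx=5,fy=5,interpolation=cv2.INTER_CUBIC),'s2.png')
E
```

```text
(no output)
```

View pics/s2.png

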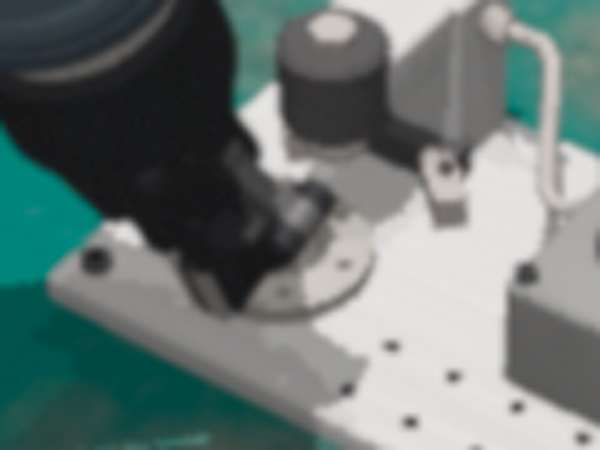

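```bash
python3 - <<'E'
from h import *
c=read_camera('scene');f=np.array([.5575,.2172,0])
a=np.linspace(0,2*np.pi,181)
for s in(0,5,10,15,20,25):
    q=np.array([proj(c,f+s/1000*ex+[.032*np.cos(t),.032*np.sin(t),.023]) for t in a])
    q=(q-[205,200])*5+2; print(s,'rightmost',q[q[:,0].argmax()].round(),'bottom',q[q[:,1].argmax()].round())
st=arm.state();q=np.array(proj(c,st['ee_pos']));print('tcp px',(q-[205,200])*5+2)
print(arm.state()['force'],arm.state()['torque'])
E
```

```text
0 rightmost [362. 252.] bottom [265. 317.]
5 rightmost [370. 244.] bottom [274. 308.]
10 rightmost [378. 236.] bottom [283. 300.]
15 rightmost [387. 228.] bottom [292. 292.]
20 rightmost [395. 220.] bottom [301. 283.]
25 rightmost [403. 213.] bottom [309. 275.]
tcp px [229.94844162 291.39960135]
[-4.15134406  0.79295057  5.55830378] [ 0.01901933  0.56416259 -0.01696515]
```

Tip looks wedged on the rim's top edge (up-force), and the flange has only moved some 7 mm. I'll back off, raise the tip above the rim, and push the hub instead.

Emit:
{"fn": "jog_arm", "kwargs": {
  "targets": [
    {"x":0.04,"y":0,"z":-0.014,"wx":0,"wy":0,"wz":0,"grip":1},
    {"x":0.08,"y":0,"z":-0.028,"wx":0,"wy":0,"wz":0,"grip":1},
    {"x":0.12,"y":0,"z":-0.042,"wx":0,"wy":0,"wz":0,"grip":1},
    {"x":0.157,"y":0,"z":-0.056,"wx":0,"wy":0,"wz":0,"grip":1},
    {"x":0.14,"y":0,"z":-0.1,"wx":0,"wy":-0.03,"wz":0,"grip":1},
    {"x":0.125,"y":0,"z":-0.14,"wx":0,"wy":-0.06,"wz":0,"grip":1},
    {"x":0.112,"y":0,"z":-0.182,"wx":0,"wy":-0.083,"wz":0,"grip":1},
    {"x":0.112,"y":0,"z":-0.182,"wx":0,"wy":-0.083,"wz":0,"grip":1}
  ]
}}

```text
clock: 5.85
ee_pos: [0.5127, 0.2275, 0.0399]
ee_rot: [0.092, 0.972, -0.02, 0.215]
force: [-0.0, -0.5, -0.4]
width: 0.0002
grasp_force: 0.0
```

```bash
python3 - <<'E'
from h import *
s=np.array([.592,.2085,0])
c=read_camera('scene');T=read_camera('top')
a=cv2.resize(c['color'][190:290,205:325],None,fx=3.2,fy=3.2,interpolation=cv2.INTER_CUBIC)
b=cv2.resize(T['color'][180:280,235:355],None,fx=3.2,fy=3.2,interpolation=cv2.INTER_CUBIC)
save(np.hstack([a,b]),'s3.png')
go(s-.07*ex+.030*ez,s-.05*ex+.030*ez,s-.03*ex+.030*ez)
E
```

```text
clk 5.95 pos [0.5133 0.2273 0.0396] F [-0.   0.7 -0.5] zax [ 0.414 -0.08  -0.907] xax [-0.89   0.171 -0.422]
[0.5233 0.2217 0.03  ] -> [-0.039 -0.024  0.089]
[0.5429 0.218  0.03  ] -> [-0.16  -0.024  0.145]
[0.5625 0.2142 0.03  ] -> [-0.281 -0.024  0.201]
```

View pics/s3.png

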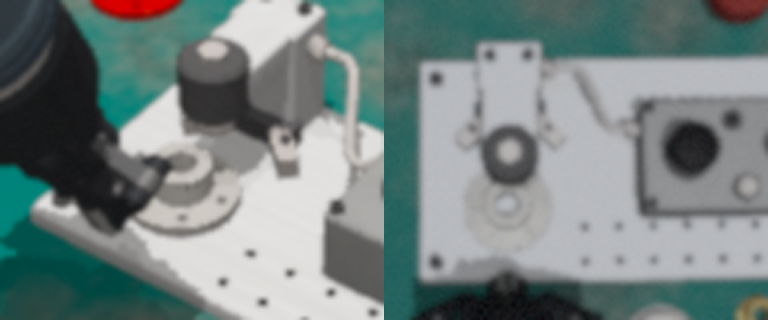

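Emit:
{"fn": "jog_arm", "kwargs": {
  "targets": [
    {"x":-0.02,"y":-0.008,"z":0.045,"wx":0,"wy":0,"wz":0,"grip":1},
    {"x":-0.039,"y":-0.016,"z":0.089,"wx":0,"wy":0,"wz":0,"grip":1},
    {"x":-0.08,"y":-0.016,"z":0.108,"wx":0,"wy":0,"wz":0,"grip":1},
    {"x":-0.12,"y":-0.016,"z":0.126,"wx":0,"wy":0,"wz":0,"grip":1},
    {"x":-0.145,"y":-0.016,"z":0.138,"wx":0,"wy":0,"wz":0,"grip":1},
    {"x":-0.17,"y":-0.016,"z":0.15,"wx":0,"wy":0,"wz":0,"grip":1},
    {"x":-0.195,"y":-0.016,"z":0.161,"wx":0,"wy":0,"wz":0,"grip":1},
    {"x":-0.22,"y":-0.016,"z":0.173,"wx":0,"wy":0,"wz":0,"grip":1}
  ]
}}

```text
clock: 6.75
ee_pos: [0.553, 0.2169, 0.0299]
ee_rot: [0.093, 0.972, -0.021, 0.215]
force: [-2.9, 0.8, 0.7]
width: -0.0001
grasp_force: 1.4
```

```bash
python3 - <<'E'
from h import *
s=np.array([.592,.2085,0])
go(s-.03*ex+.030*ez)
c=read_camera('scene');T=read_camera('top')
a=cv2.resize(c['color'][190:290,205:325],None,fx=3.2,fy=3.2,interpolation=cv2.INTER_CUBIC)
b=cv2.resize(T['color'][180:280,235:355],None,fx=3.2,fy=3.2,interpolation=cv2.INTER_CUBIC)
save(np.hstack([a,b]),'s4.png')
E
```

```text
clk 6.75 pos [0.553  0.2169 0.0299] F [-2.9  0.8  0.7] zax [ 0.414 -0.08  -0.907] xax [-0.89   0.172 -0.421]
[0.5625 0.2142 0.03  ] -> [-0.06  -0.006  0.027]
```

View pics/s4.png

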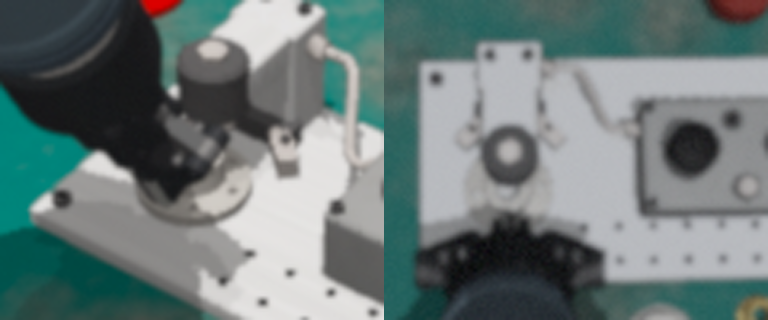

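Emit:
{"fn": "jog_arm", "kwargs": {
  "targets": [
    {"x":-0.008,"y":0,"z":0.004,"wx":0,"wy":0,"wz":0,"grip":1},
    {"x":-0.016,"y":0,"z":0.0075,"wx":0,"wy":0,"wz":0,"grip":1},
    {"x":-0.024,"y":0,"z":0.011,"wx":0,"wy":0,"wz":0,"grip":1},
    {"x":-0.032,"y":0,"z":0.015,"wx":0,"wy":0,"wz":0,"grip":1},
    {"x":-0.04,"y":0,"z":0.019,"wx":0,"wy":0,"wz":0,"grip":1},
    {"x":-0.048,"y":0,"z":0.0225,"wx":0,"wy":0,"wz":0,"grip":1},
    {"x":-0.048,"y":0,"z":0.0225,"wx":0,"wy":0,"wz":0,"grip":1},
    {"x":-0.048,"y":0,"z":0.0225,"wx":0,"wy":0,"wz":0,"grip":1}
  ]
}}

```text
clock: 7.65
ee_pos: [0.5613, 0.2155, 0.03]
ee_rot: [0.093, 0.972, -0.021, 0.215]
force: [-1.6, -0.5, -0.4]
width: -0.0
grasp_force: 0.6
```

Emit:
{"fn": "jog_arm", "kwargs": {
  "targets": [
    {"x":-0.006,"y":0,"z":0.003,"wx":0,"wy":0,"wz":0,"grip":1},
    {"x":-0.009,"y":0,"z":0.0045,"wx":0,"wy":0,"wz":0,"grip":1},
    {"x":-0.012,"y":0,"z":0.006,"wx":0,"wy":0,"wz":0,"grip":1},
    {"x":-0.015,"y":0,"z":0.007,"wx":0,"wy":0,"wz":0,"grip":1},
    {"x":-0.018,"y":0,"z":0.0085,"wx":0,"wy":0,"wz":0,"grip":1},
    {"x":-0.018,"y":0,"z":0.0085,"wx":0,"wy":0,"wz":0,"grip":1},
    {"x":-0.018,"y":0,"z":0.0085,"wx":0,"wy":0,"wz":0,"grip":1},
    {"x":-0.018,"y":0,"z":0.0085,"wx":0,"wy":0,"wz":0,"grip":1}
  ]
}}

```text
clock: 8.45
ee_pos: [0.564, 0.2149, 0.0299]
ee_rot: [0.093, 0.972, -0.021, 0.215]
force: [-1.8, -0.7, 0.4]
width: 0.0001
grasp_force: 1.1
```

```bash
python3 - <<'E'
from h import *
s=np.array([.592,.2085,0])
go(s-.03*ex+.030*ez)
E
```

```text
clk 8.45 pos [0.564  0.2149 0.0299] F [-1.8 -0.7  0.4] zax [ 0.414 -0.08  -0.907] xax [-0.89   0.172 -0.422]
[0.5625 0.2142 0.03  ] -> [ 0.008 -0.007 -0.004]
```

Emit:
{"fn": "jog_arm", "kwargs": {
  "targets": [
    {"x":-0.006,"y":0,"z":0.003,"wx":0,"wy":0,"wz":0,"grip":1},
    {"x":-0.009,"y":0,"z":0.0045,"wx":0,"wy":0,"wz":0,"grip":1},
    {"x":-0.012,"y":0,"z":0.006,"wx":0,"wy":0,"wz":0,"grip":1},
    {"x":-0.015,"y":0,"z":0.007,"wx":0,"wy":0,"wz":0,"grip":1},
    {"x":-0.018,"y":0,"z":0.0085,"wx":0,"wy":0,"wz":0,"grip":1},
    {"x":-0.021,"y":0,"z":0.0097,"wx":0,"wy":0,"wz":0,"grip":1},
    {"x":-0.024,"y":0,"z":0.011,"wx":0,"wy":0,"wz":0,"grip":1},
    {"x":-0.024,"y":0,"z":0.011,"wx":0,"wy":0,"wz":0,"grip":1}
  ]
}}

```text
clock: 9.25
ee_pos: [0.5679, 0.2141, 0.0299]
ee_rot: [0.093, 0.972, -0.021, 0.215]
force: [-2.7, -0.5, -0.1]
width: -0.0002
grasp_force: 1.1
```

```bash
python3 - <<'E'
from h import *
s=np.array([.592,.2085,0])
go(s-.03*ex+.030*ez)
c=read_camera('scene');T=read_camera('top')
a=cv2.resize(c['color'][190:290,205:325],None,fx=3.2,fy=3.2,interpolation=cv2.INTER_CUBIC)
b=cv2.resize(T['color'][180:280,235:355],None,fx=3.2,fy=3.2,interpolation=cv2.INTER_CUBIC)
save(np.hstack([a,b]),'s5.png')
E
```

```text
clk 9.25 pos [0.5679 0.2141 0.0299] F [-2.7 -0.5 -0.1] zax [ 0.414 -0.08  -0.907] xax [-0.89   0.172 -0.422]
[0.5625 0.2142 0.03  ] -> [ 0.032 -0.007 -0.015]
```

View pics/s5.png

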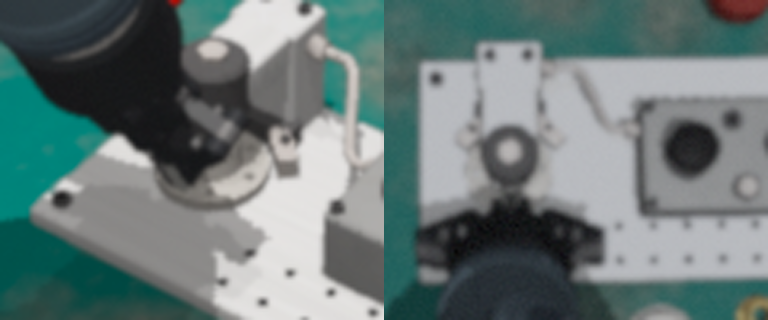

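Emit:
{"fn": "jog_arm", "kwargs": {
  "targets": [
    {"x":-0.003,"y":0,"z":0.0015,"wx":0,"wy":0,"wz":0,"grip":1},
    {"x":-0.006,"y":0,"z":0.003,"wx":0,"wy":0,"wz":0,"grip":1},
    {"x":-0.009,"y":0,"z":0.0045,"wx":0,"wy":0,"wz":0,"grip":1},
    {"x":-0.012,"y":0,"z":0.006,"wx":0,"wy":0,"wz":0,"grip":1},
    {"x":-0.012,"y":0,"z":0.006,"wx":0,"wy":0,"wz":0,"grip":1},
    {"x":-0.012,"y":0,"z":0.006,"wx":0,"wy":0,"wz":0,"grip":1},
    {"x":-0.012,"y":0,"z":0.006,"wx":0,"wy":0,"wz":0,"grip":1},
    {"x":-0.012,"y":0,"z":0.006,"wx":0,"wy":0,"wz":0,"grip":1}
  ]
}}

```text
clock: 10.15
ee_pos: [0.5697, 0.2138, 0.0299]
ee_rot: [0.093, 0.972, -0.021, 0.215]
force: [-3.2, 0.9, 1.5]
width: 0.0004
grasp_force: 1.8
```

Emit:
{"fn": "jog_arm", "kwargs": {
  "targets": [
    {"x":-0.003,"y":0,"z":0.0015,"wx":0,"wy":0,"wz":0,"grip":1},
    {"x":-0.006,"y":0,"z":0.003,"wx":0,"wy":0,"wz":0,"grip":1},
    {"x":-0.009,"y":0,"z":0.0045,"wx":0,"wy":0,"wz":0,"grip":1},
    {"x":-0.012,"y":0,"z":0.006,"wx":0,"wy":0,"wz":0,"grip":1},
    {"x":-0.012,"y":0,"z":0.006,"wx":0,"wy":0,"wz":0,"grip":1},
    {"x":-0.012,"y":0,"z":0.006,"wx":0,"wy":0,"wz":0,"grip":1},
    {"x":-0.012,"y":0,"z":0.006,"wx":0,"wy":0,"wz":0,"grip":1},
    {"x":-0.012,"y":0,"z":0.006,"wx":0,"wy":0,"wz":0,"grip":1}
  ]
}}

```text
clock: 10.95
ee_pos: [0.5705, 0.2133, 0.0297]
ee_rot: [0.093, 0.972, -0.021, 0.214]
force: [-9.7, 1.5, 6.7]
width: -0.0002
grasp_force: 5.0
```

Emit:
{"fn": "jog_arm", "kwargs": {
  "targets": [
    {"x":0.06,"y":0,"z":-0.028,"wx":0,"wy":0,"wz":0,"grip":1},
    {"x":0.12,"y":0,"z":-0.056,"wx":0,"wy":0,"wz":0,"grip":1},
    {"x":0.18,"y":0,"z":-0.085,"wx":0,"wy":0,"wz":0,"grip":1},
    {"x":0.24,"y":0,"z":-0.113,"wx":0,"wy":0,"wz":0,"grip":1},
    {"x":0.18,"y":0,"z":-0.25,"wx":0,"wy":0,"wz":0,"grip":1},
    {"x":0.12,"y":0,"z":-0.38,"wx":0,"wy":0.1,"wz":0,"grip":1},
    {"x":0.05,"y":0,"z":-0.52,"wx":0,"wy":0.2,"wz":0,"grip":1},
    {"x":-0.01,"y":0,"z":-0.66,"wx":0,"wy":0.3,"wz":0,"grip":1}
  ]
}}

```text
clock: 11.75
ee_pos: [0.5318, 0.2224, 0.1226]
ee_rot: [0.094, 0.994, -0.004, 0.059]
force: [0.5, -0.9, -1.1]
width: 0.0002
grasp_force: 0.0
```

```bash
python3 - <<'E'
from h import *
go([.535,.095,.15],[.535,-.027,.15])
E
```

```text
clk 11.75 pos [0.5318 0.2224 0.1226] F [ 0.5 -0.9 -1.1] zax [ 0.117 -0.019 -0.993] xax [-0.975  0.186 -0.118]
[0.535 0.095 0.15 ] -> [-0.201 -0.83  -0.163]
[ 0.535 -0.027  0.15 ] -> [-0.352 -1.629 -0.147]
```

Emit:
{"fn": "jog_arm", "kwargs": {
  "targets": [
    {"x":-0.02,"y":-0.05,"z":-0.08,"wx":0,"wy":0.05,"wz":0,"grip":1},
    {"x":-0.05,"y":-0.15,"z":-0.16,"wx":0,"wy":0.113,"wz":0,"grip":1},
    {"x":-0.08,"y":-0.27,"z":-0.163,"wx":0,"wy":0.113,"wz":0,"grip":1},
    {"x":-0.1,"y":-0.4,"z":-0.163,"wx":0,"wy":0.113,"wz":0,"grip":1},
    {"x":-0.13,"y":-0.53,"z":-0.163,"wx":0,"wy":0.113,"wz":0,"grip":1},
    {"x":-0.16,"y":-0.65,"z":-0.163,"wx":0,"wy":0.113,"wz":0,"grip":1},
    {"x":-0.18,"y":-0.75,"z":-0.163,"wx":0,"wy":0.113,"wz":0,"grip":1},
    {"x":-0.2,"y":-0.83,"z":-0.163,"wx":0,"wy":0.113,"wz":0,"grip":1}
  ]
}}

```text
clock: 12.55
ee_pos: [0.5345, 0.0929, 0.1481]
ee_rot: [0.095, 0.995, -0.0, 0.001]
force: [-0.3, 0.2, -0.3]
width: 0.0001
grasp_force: 0.0
```

Emit:
{"fn": "jog_arm", "kwargs": {
  "targets": [
    {"x":-0.02,"y":-0.12,"z":0,"wx":0,"wy":0,"wz":0,"grip":1},
    {"x":-0.04,"y":-0.24,"z":0,"wx":0,"wy":0,"wz":0,"grip":1},
    {"x":-0.06,"y":-0.36,"z":0,"wx":0,"wy":0,"wz":0,"grip":1},
    {"x":-0.08,"y":-0.48,"z":0,"wx":0,"wy":0,"wz":0,"grip":1},
    {"x":-0.1,"y":-0.6,"z":0,"wx":0,"wy":0,"wz":0,"grip":1},
    {"x":-0.12,"y":-0.7,"z":0,"wx":0,"wy":0,"wz":0,"grip":1},
    {"x":-0.15,"y":-0.8,"z":0,"wx":0,"wy":0,"wz":0,"grip":1},
    {"x":-0.15,"y":-0.8,"z":0,"wx":0,"wy":0,"wz":0,"grip":1}
  ]
}}

```text
clock: 13.35
ee_pos: [0.5346, -0.0302, 0.1482]
ee_rot: [0.096, 0.995, -0.0, 0.002]
force: [0.7, -0.3, -0.0]
width: 0.0001
grasp_force: 0.0
```

```bash
cat > lev.py <<'E'
from h import *
piv=np.array([.5678,.0212,0])
def fin(th,gap,z=.083):
    th=np.array(th,float)
    return piv+.047*(np.cos(th)*ex-np.sin(th)*ey)-gap*(np.sin(th)*ex+np.cos(th)*ey)+z*ez
def rows(th0,ths,gap):
    st=arm.state();R=Ro.from_quat(st['ee_rot']).as_matrix();p=st['ee_pos']
    for t in ths: print('th',round(t,2),(R.T@(fin(t,gap)-p)/.15).round(3),'wz',round(-np.degrees(th0-t)/60,3))
E
python3 - <<'E'
from lev import *
go(fin(1.38,.025,.15),fin(1.38,.025),fin(1.38,.012))
T=read_camera('top');save(cv2.resize(T['color'][160:310,230:430],None,fx=3.2,fy=3.2,interpolation=cv2.INTER_CUBIC),'t6.png')
E
```

```text
clk 13.35 pos [ 0.5346 -0.0302  0.1482] F [ 0.7 -0.3 -0. ] zax [ 0.004 -0.001 -1.   ] xax [-0.982  0.191 -0.004]
[ 0.5428 -0.0258  0.15  ] -> [-0.048  0.039 -0.012]
[ 0.5428 -0.0258  0.083 ] -> [-0.047  0.039  0.435]
[ 0.5558 -0.0258  0.083 ] -> [-0.132  0.056  0.435]
```

View pics/t6.png

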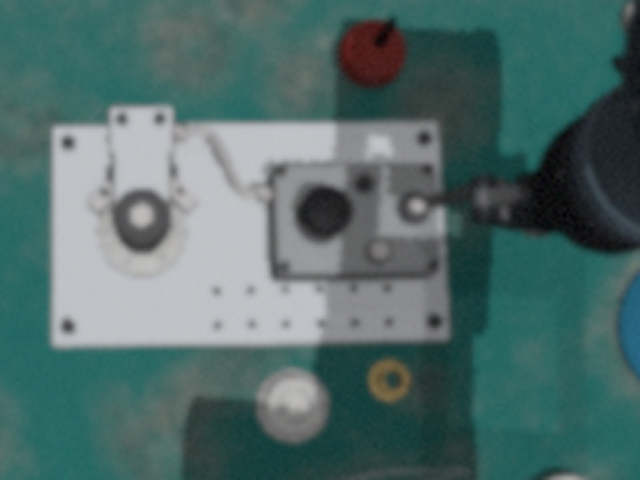

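Emit:
{"fn": "jog_arm", "kwargs": {
  "targets": [
    {"x":0,"y":0.02,"z":0.06,"wx":0,"wy":0,"wz":0,"grip":1},
    {"x":0,"y":0.039,"z":0.12,"wx":0,"wy":0,"wz":0,"grip":1},
    {"x":0,"y":0.039,"z":0.19,"wx":0,"wy":0,"wz":0,"grip":1},
    {"x":0,"y":0.039,"z":0.26,"wx":0,"wy":0,"wz":0,"grip":1},
    {"x":0,"y":0.039,"z":0.33,"wx":0,"wy":0,"wz":0,"grip":1},
    {"x":0,"y":0.039,"z":0.4,"wx":0,"wy":0,"wz":0,"grip":1},
    {"x":0,"y":0.039,"z":0.435,"wx":0,"wy":0,"wz":0,"grip":1},
    {"x":0,"y":0.039,"z":0.435,"wx":0,"wy":0,"wz":0,"grip":1}
  ]
}}

```text
clock: 14.2
ee_pos: [0.5349, -0.0226, 0.0819]
ee_rot: [0.095, 0.995, -0.0, 0.001]
force: [-0.6, -1.1, -0.5]
width: -0.0002
grasp_force: 0.0
```

```bash
python3 - <<'E'
from lev import *
go()
rows(1.57,[1.4,1.3,1.2,1.1,1.0,.9,.8,.7],.012)
E
```

```text
clk 14.2 pos [ 0.5349 -0.0226  0.0819] F [-0.6 -1.1 -0.5] zax [ 0.001 -0.    -1.   ] xax [-0.982  0.19  -0.001]
th 1.4 [-0.135  0.006 -0.007] wz -0.162
th 1.3 [-0.167  0.005 -0.007] wz -0.258
th 1.2 [-0.2    0.007 -0.007] wz -0.353
th 1.1 [-0.231  0.013 -0.007] wz -0.449
th 1.0 [-0.263  0.021 -0.007] wz -0.544
th 0.9 [-0.293  0.033 -0.007] wz -0.64
th 0.8 [-0.321  0.048 -0.007] wz -0.735
th 0.7 [-0.349  0.065 -0.007] wz -0.831
```

Emit:
{"fn": "jog_arm", "kwargs": {
  "targets": [
    {"x":-0.09,"y":0.006,"z":0,"wx":0,"wy":0,"wz":-0.08,"grip":1},
    {"x":-0.15,"y":0.005,"z":0,"wx":0,"wy":0,"wz":-0.2,"grip":1},
    {"x":-0.19,"y":0.006,"z":0,"wx":0,"wy":0,"wz":-0.32,"grip":1},
    {"x":-0.22,"y":0.011,"z":0,"wx":0,"wy":0,"wz":-0.42,"grip":1},
    {"x":-0.25,"y":0.017,"z":0,"wx":0,"wy":0,"wz":-0.5,"grip":1},
    {"x":-0.28,"y":0.028,"z":0,"wx":0,"wy":0,"wz":-0.6,"grip":1},
    {"x":-0.31,"y":0.041,"z":0,"wx":0,"wy":0,"wz":-0.7,"grip":1},
    {"x":-0.335,"y":0.055,"z":0,"wx":0,"wy":0,"wz":-0.78,"grip":1}
  ]
}}

```text
clock: 15.0
ee_pos: [0.5865, -0.0241, 0.0834]
ee_rot: [-0.31, 0.951, -0.001, 0.001]
force: [-1.7, 0.7, 0.9]
width: 0.0
grasp_force: 0.5
```

```bash
python3 - <<'E'
from lev import *
go()
rows(.75,[.65,.55,.45,.35,.25,.15,.05,0],.012)
E
```

```text
clk 15.0 pos [ 0.5865 -0.0241  0.0834] F [-1.7  0.7  0.9] zax [ 0.003 -0.001 -1.   ] xax [-0.808 -0.589 -0.002]
th 0.65 [-0.029 -0.002  0.003] wz -0.095
th 0.55 [-0.061 -0.006  0.003] wz -0.191
th 0.45 [-0.094 -0.006  0.003] wz -0.286
th 0.35 [-0.126 -0.002  0.003] wz -0.382
th 0.25 [-0.158  0.004  0.003] wz -0.477
th 0.15 [-0.188  0.014  0.003] wz -0.573
th 0.05 [-0.218  0.026  0.003] wz -0.668
th 0 [-0.233  0.034  0.003] wz -0.716
```

Emit:
{"fn": "jog_arm", "kwargs": {
  "targets": [
    {"x":-0.029,"y":-0.002,"z":0,"wx":0,"wy":0,"wz":-0.095,"grip":1},
    {"x":-0.061,"y":-0.006,"z":0,"wx":0,"wy":0,"wz":-0.19,"grip":1},
    {"x":-0.094,"y":-0.006,"z":0,"wx":0,"wy":0,"wz":-0.286,"grip":1},
    {"x":-0.126,"y":-0.002,"z":0,"wx":0,"wy":0,"wz":-0.38,"grip":1},
    {"x":-0.158,"y":0.004,"z":0,"wx":0,"wy":0,"wz":-0.477,"grip":1},
    {"x":-0.188,"y":0.014,"z":0,"wx":0,"wy":0,"wz":-0.573,"grip":1},
    {"x":-0.215,"y":0.025,"z":0,"wx":0,"wy":0,"wz":-0.66,"grip":1},
    {"x":-0.215,"y":0.025,"z":0,"wx":0,"wy":0,"wz":-0.66,"grip":1}
  ]
}}

```text
clock: 15.8
ee_pos: [0.6101, -0.0038, 0.0835]
ee_rot: [-0.613, 0.79, -0.002, -0.0]
force: [-2.8, -4.6, 0.0]
width: -0.0001
grasp_force: 3.2
```

```bash
python3 - <<'E'
from lev import *
go(fin(0,.012),fin(0,.008))
E
```

```text
clk 15.8 pos [ 0.6101 -0.0038  0.0835] F [-2.8 -4.6  0. ] zax [ 0.002 -0.004 -1.   ] xax [-0.248 -0.969  0.003]
[6.117e-01 5.000e-04 8.300e-02] -> [-0.031 -0.003  0.003]
[0.6124 0.0045 0.083 ] -> [-0.057 -0.001  0.003]
```

Emit:
{"fn": "jog_arm", "kwargs": {
  "targets": [
    {"x":-0.004,"y":0,"z":0,"wx":0,"wy":0,"wz":0,"grip":1},
    {"x":-0.008,"y":0,"z":0,"wx":0,"wy":0,"wz":0,"grip":1},
    {"x":-0.012,"y":0,"z":0,"wx":0,"wy":0,"wz":0,"grip":1},
    {"x":-0.012,"y":0,"z":0,"wx":0,"wy":0,"wz":0,"grip":1},
    {"x":-0.012,"y":0,"z":0,"wx":0,"wy":0,"wz":0,"grip":1},
    {"x":-0.012,"y":0,"z":0,"wx":0,"wy":0,"wz":0,"grip":1},
    {"x":-0.012,"y":0,"z":0,"wx":0,"wy":0,"wz":0,"grip":1},
    {"x":-0.012,"y":0,"z":0,"wx":0,"wy":0,"wz":0,"grip":1}
  ]
}}

```text
clock: 16.6
ee_pos: [0.6102, -0.0036, 0.0836]
ee_rot: [-0.612, 0.791, -0.003, -0.001]
force: [-4.9, -10.4, 1.7]
width: -0.0001
grasp_force: 5.4
```

Emit:
{"fn": "jog_arm", "kwargs": {
  "targets": [
    {"x":0.06,"y":0,"z":0,"wx":0,"wy":0,"wz":0,"grip":1},
    {"x":0.12,"y":0,"z":0,"wx":0,"wy":0,"wz":0,"grip":1},
    {"x":0.15,"y":0,"z":-0.05,"wx":0,"wy":0,"wz":0,"grip":1},
    {"x":0.15,"y":0,"z":-0.15,"wx":0,"wy":0,"wz":0,"grip":1},
    {"x":0.15,"y":0,"z":-0.25,"wx":0,"wy":0,"wz":0,"grip":1},
    {"x":0.15,"y":0,"z":-0.35,"wx":0,"wy":0,"wz":0,"grip":1},
    {"x":0.1,"y":0,"z":-0.35,"wx":0,"wy":0,"wz":0,"grip":1},
    {"x":0.05,"y":0,"z":-0.35,"wx":0,"wy":0,"wz":0,"grip":1}
  ]
}}

```text
clock: 17.4
ee_pos: [0.6091, -0.0072, 0.1361]
ee_rot: [-0.612, 0.791, -0.001, 0.002]
force: [0.7, 0.6, 0.0]
width: 0.0
grasp_force: 0.0
```

```bash
python3 - <<'E'
from h import *
go([.5715,.0865,.135],[.5715,.0865,.105])
E
```

```text
clk 17.4 pos [ 0.6091 -0.0072  0.1361] F [0.7 0.6 0. ] zax [ 0.004 -0.    -1.   ] xax [-0.251 -0.968 -0.001]
[0.5715 0.0865 0.135 ] -> [-0.541  0.399  0.006]
[0.5715 0.0865 0.105 ] -> [-0.541  0.4    0.206]
```

Emit:
{"fn": "jog_arm", "kwargs": {
  "targets": [
    {"x":-0.1,"y":0.07,"z":0,"wx":0,"wy":0,"wz":0,"grip":1},
    {"x":-0.2,"y":0.14,"z":0,"wx":0,"wy":0,"wz":0,"grip":1},
    {"x":-0.3,"y":0.22,"z":0,"wx":0,"wy":0,"wz":0,"grip":1},
    {"x":-0.4,"y":0.3,"z":0,"wx":0,"wy":0,"wz":0,"grip":1},
    {"x":-0.5,"y":0.37,"z":0,"wx":0,"wy":0,"wz":0,"grip":1},
    {"x":-0.54,"y":0.4,"z":0.07,"wx":0,"wy":0,"wz":0,"grip":1},
    {"x":-0.54,"y":0.4,"z":0.14,"wx":0,"wy":0,"wz":0,"grip":1},
    {"x":-0.54,"y":0.4,"z":0.2,"wx":0,"wy":0,"wz":0,"grip":1}
  ]
}}

```text
clock: 18.2
ee_pos: [0.5707, 0.0858, 0.1041]
ee_rot: [-0.612, 0.791, -0.001, 0.001]
force: [-0.7, -0.5, 0.0]
width: 0.0002
grasp_force: 0.0
```

```bash
python3 - <<'E'
from h import *
go([.5715,.0865,.104],[.5715,.0865,.0815])
c=read_camera('scene');T=read_camera('top')
a=cv2.resize(c['color'][190:310,285:420],None,fx=3,fy=3,interpolation=cv2.INTER_CUBIC)
b=cv2.resize(T['color'][170:290,240:370],None,fx=3,fy=3,interpolation=cv2.INTER_CUBIC)
save(np.hstack([a,b]),'s7.png')
# joint poses for the lever: predicted post pixel if shut
piv=np.array([.5678,.0212,0]);print(((np.array(proj(c,piv+.047*ex+.097*ez))-[285,190])*3).round())
E
```

```text
clk 18.2 pos [0.5707 0.0858 0.1041] F [-0.7 -0.5  0. ] zax [ 0.002 -0.001 -1.   ] xax [-0.25  -0.968  0.   ]
[0.5715 0.0865 0.104 ] -> [-0.006 -0.004  0.001]
[0.5715 0.0865 0.0815] -> [-0.006 -0.003  0.151]
[312. 115.]
```

View pics/s7.png

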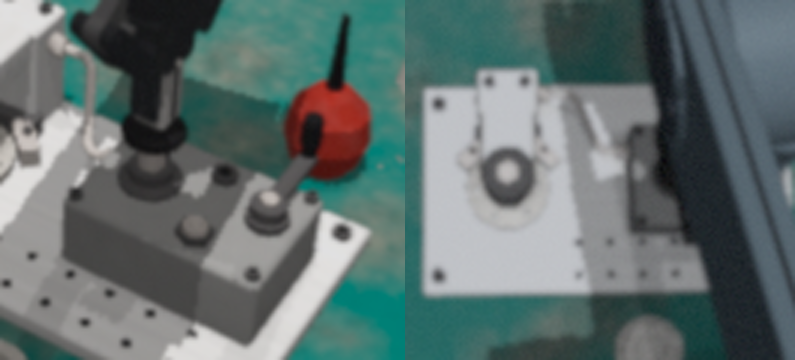

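Emit:
{"fn": "jog_arm", "kwargs": {
  "targets": [
    {"x":0,"y":0,"z":0.04,"wx":0,"wy":0,"wz":0,"grip":1},
    {"x":0,"y":0,"z":0.07,"wx":0,"wy":0,"wz":0,"grip":1},
    {"x":0,"y":0,"z":0.1,"wx":0,"wy":0,"wz":0,"grip":1},
    {"x":0,"y":0,"z":0.13,"wx":0,"wy":0,"wz":0,"grip":1},
    {"x":0,"y":0,"z":0.15,"wx":0,"wy":0,"wz":0,"grip":1},
    {"x":0,"y":0,"z":0.155,"wx":0,"wy":0,"wz":0,"grip":1},
    {"x":0,"y":0,"z":0.155,"wx":0,"wy":0,"wz":0,"grip":1},
    {"x":0,"y":0,"z":0.155,"wx":0,"wy":0,"wz":0,"grip":1}
  ]
}}

```text
clock: 19.1
ee_pos: [0.5718, 0.0851, 0.083]
ee_rot: [-0.612, 0.791, -0.002, 0.001]
force: [-2.2, -0.5, 4.9]
width: 0.0002
grasp_force: 2.7
```

Emit:
{"fn": "jog_arm", "kwargs": {
  "targets": [
    {"x":0,"y":0,"z":-0.08,"wx":0,"wy":0,"wz":0,"grip":1},
    {"x":0,"y":0,"z":-0.16,"wx":0,"wy":0,"wz":0,"grip":1},
    {"x":0,"y":0,"z":-0.16,"wx":0,"wy":0,"wz":0,"grip":1},
    {"x":0,"y":0,"z":-0.16,"wx":0,"wy":0,"wz":0,"grip":1},
    {"x":0,"y":0,"z":-0.09,"wx":0,"wy":0,"wz":0,"grip":1},
    {"x":0,"y":0,"z":-0.03,"wx":0,"wy":0,"wz":0,"grip":1},
    {"x":0,"y":0,"z":0.01,"wx":0,"wy":0,"wz":0,"grip":1},
    {"x":0,"y":0,"z":0.01,"wx":0,"wy":0,"wz":0,"grip":1}
  ]
}}

```text
clock: 19.9
ee_pos: [0.5722, 0.0858, 0.0816]
ee_rot: [-0.612, 0.791, -0.002, 0.002]
force: [-1.8, 0.4, 11.9]
width: 0.0005
grasp_force: 5.9
```

Emit:
{"fn": "jog_arm", "kwargs": {
  "targets": [
    {"x":0,"y":0,"z":-0.09,"wx":0,"wy":0,"wz":0,"grip":1},
    {"x":0,"y":0,"z":-0.17,"wx":0,"wy":0,"wz":0,"grip":1},
    {"x":0,"y":0,"z":-0.17,"wx":0,"wy":0,"wz":0,"grip":1},
    {"x":0,"y":0,"z":-0.17,"wx":0,"wy":0,"wz":0,"grip":1},
    {"x":0,"y":0,"z":-0.09,"wx":0,"wy":0,"wz":0,"grip":1},
    {"x":0,"y":0,"z":-0.03,"wx":0,"wy":0,"wz":0,"grip":1},
    {"x":0,"y":0,"z":0,"wx":0,"wy":0,"wz":0,"grip":1},
    {"x":0,"y":0,"z":0,"wx":0,"wy":0,"wz":0,"grip":1}
  ]
}}

```text
clock: 20.7
ee_pos: [0.5722, 0.0858, 0.0816]
ee_rot: [-0.612, 0.791, -0.002, 0.002]
force: [-1.2, 1.8, 13.7]
width: 0.0002
grasp_force: 6.8
```

Emit:
{"fn": "jog_arm", "kwargs": {
  "targets": [
    {"x":0,"y":0,"z":-0.09,"wx":0,"wy":0,"wz":0,"grip":1},
    {"x":0,"y":0,"z":-0.17,"wx":0,"wy":0,"wz":0,"grip":1},
    {"x":0,"y":0,"z":-0.17,"wx":0,"wy":0,"wz":0,"grip":1},
    {"x":0,"y":0,"z":-0.17,"wx":0,"wy":0,"wz":0,"grip":1},
    {"x":0,"y":0,"z":-0.09,"wx":0,"wy":0,"wz":0,"grip":1},
    {"x":0,"y":0,"z":-0.03,"wx":0,"wy":0,"wz":0,"grip":1},
    {"x":0,"y":0,"z":0.005,"wx":0,"wy":0,"wz":0,"grip":1},
    {"x":0,"y":0,"z":0.005,"wx":0,"wy":0,"wz":0,"grip":1}
  ]
}}

```text
clock: 21.5
ee_pos: [0.5722, 0.0858, 0.0816]
ee_rot: [-0.612, 0.791, -0.002, 0.002]
force: [-3.8, 0.7, 19.1]
width: 0.0003
grasp_force: 9.5
```

Emit:
{"fn": "jog_arm", "kwargs": {
  "targets": [
    {"x":0,"y":0,"z":-0.09,"wx":0,"wy":0,"wz":0,"grip":1},
    {"x":0,"y":0,"z":-0.18,"wx":0,"wy":0,"wz":0,"grip":1},
    {"x":0,"y":0,"z":-0.18,"wx":0,"wy":0,"wz":0,"grip":1},
    {"x":0,"y":0,"z":-0.18,"wx":0,"wy":0,"wz":0,"grip":1},
    {"x":0,"y":0,"z":-0.09,"wx":0,"wy":0,"wz":0,"grip":1},
    {"x":0,"y":0,"z":-0.03,"wx":0,"wy":0,"wz":0,"grip":1},
    {"x":0,"y":0,"z":0,"wx":0,"wy":0,"wz":0,"grip":1},
    {"x":0,"y":0,"z":0,"wx":0,"wy":0,"wz":0,"grip":1}
  ]
}}

```text
clock: 22.3
ee_pos: [0.5724, 0.0858, 0.0815]
ee_rot: [-0.612, 0.791, -0.002, 0.002]
force: [-3.3, -0.7, 20.0]
width: -0.0002
grasp_force: 9.8
```

Emit:
{"fn": "jog_arm", "kwargs": {
  "targets": [
    {"x":0,"y":0,"z":-0.09,"wx":0,"wy":0,"wz":0,"grip":1},
    {"x":0,"y":0,"z":-0.18,"wx":0,"wy":0,"wz":0,"grip":1},
    {"x":0,"y":0,"z":-0.18,"wx":0,"wy":0,"wz":0,"grip":1},
    {"x":0,"y":0,"z":-0.18,"wx":0,"wy":0,"wz":0,"grip":1},
    {"x":0,"y":0,"z":-0.09,"wx":0,"wy":0,"wz":0,"grip":1},
    {"x":0,"y":0,"z":-0.03,"wx":0,"wy":0,"wz":0,"grip":1},
    {"x":0,"y":0,"z":0,"wx":0,"wy":0,"wz":0,"grip":1},
    {"x":0,"y":0,"z":0,"wx":0,"wy":0,"wz":0,"grip":1}
  ]
}}

```text
clock: 23.1
ee_pos: [0.5723, 0.0858, 0.0815]
ee_rot: [-0.612, 0.791, -0.002, 0.002]
force: [-3.0, 0.5, 20.3]
width: -0.0001
grasp_force: 10.0
```

Emit:
{"fn": "jog_arm", "kwargs": {
  "targets": [
    {"x":0,"y":0,"z":-0.09,"wx":0,"wy":0,"wz":0,"grip":1},
    {"x":0,"y":0,"z":-0.18,"wx":0,"wy":0,"wz":0,"grip":1},
    {"x":0,"y":0,"z":-0.28,"wx":0,"wy":0,"wz":0,"grip":1},
    {"x":0,"y":0,"z":-0.4,"wx":0,"wy":0,"wz":0,"grip":1},
    {"x":0,"y":0,"z":-0.55,"wx":0,"wy":0,"wz":0,"grip":1},
    {"x":0,"y":0,"z":-0.7,"wx":0,"wy":0,"wz":0,"grip":1},
    {"x":0,"y":0,"z":-0.85,"wx":0,"wy":0,"wz":0,"grip":1},
    {"x":0,"y":0,"z":-0.95,"wx":0,"wy":0,"wz":0,"grip":1}
  ]
}}

```text
clock: 23.9
ee_pos: [0.5707, 0.0859, 0.2236]
ee_rot: [-0.612, 0.791, -0.001, 0.001]
force: [-0.1, -0.5, -0.5]
width: -0.0003
grasp_force: 0.0
```

```bash
python3 - <<'E'
from h import *
print(arm.state()['clock'])
c=read_camera('scene')
save(cv2.resize(c['color'][185:315,220:415],None,fx=4,fy=4,interpolation=cv2.INTER_CUBIC),'s8.png')
for z in(.067,.079): print(((np.array(proj(c,[.5434,.052,z]))-[220,185])*4).round())
for u,v in((348,266),(349,263),(349,261),(349,259)):print(u,v,dep(c,u,v).round(4))
E
```

```text
23.9
[518. 314.]
[520. 291.]
348 266 [0.5365 0.0521 0.0677]
349 263 [0.5392 0.0517 0.0718]
349 261 [0.5392 0.052  0.0759]
349 259 [0.5393 0.0523 0.0798]
```

View pics/s8.png

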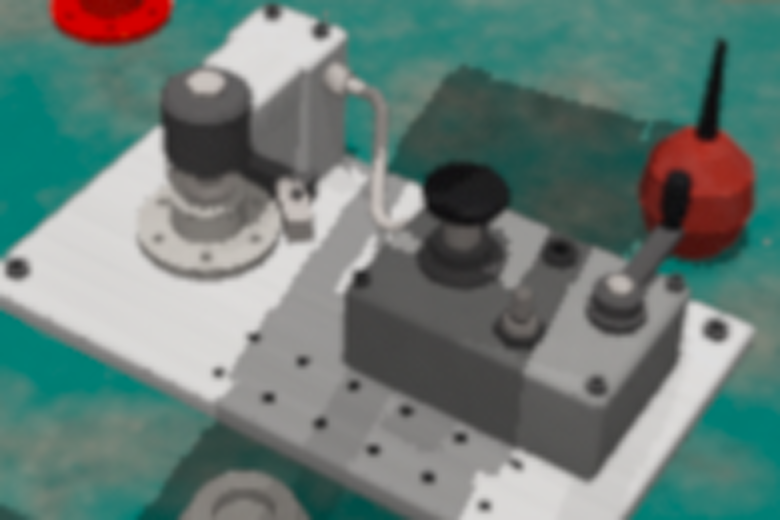

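The pin stands out (tip at crop (521,290), matching the 79 mm prediction, depth reading 79.8 mm). The lever points to the back, the flange sits at the right-hand V pad with the foot on its hub, the plunger is up, and the arm is clear. I'm handing in.

```bash
python3 -c "
from station import arm
print(arm.hand_in())"
```

```text
the job is handed in; nothing more can be done
None
```

I handed the job in at about 24 s. The flange is in the V stop with the clamp foot on its hub, the lever is shut against its stop, and the indicator pin is out (tip about 79.8 mm up) after six full strokes. I never touched the end cap, bushing or blower.

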